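Put together a tiered serving stand

ROBOT

A 6-joint arm with a two-finger parallel gripper is mounted at the origin on the work surface. World frame = base frame: x ahead of the robot, y to its left, z up, the work surface at z = 0. Lengths are in m, angles in rad, forces in N, time in s.
With the tool pointing down it reaches from about 0.35 to 0.875 m from the base axis. Payload 4.2 kg.
Tool frame: the origin (TCP) lies at the very end of the fingers, on their centre line; the grasp point (between the pads) lies bot.grip_point_offset behind it (bot.grip_point_offset is the distance from the TCP to the grasp point, in m); z points along the fingers, y is the line along which they close (so a half turn about z gives the same grasp; the last joint's range is limited). The gripper opens to 85 mm and grips with 20 to 120 N. Pads are 22 mm wide; open, the fingers measure 114 mm over their backs; the gripper's body (76 mm by 85 mm) begins 54 mm behind the grasp point. The pads swing forward as they close: fully open they stand 13 mm farther back than shut.
Start: joints at [1.55, 0.385, 0.008, 0, -1.194, -0.259], TCP at [0.173, 0.601, 0.199] pointing down, gripper open.
Joint ranges: [-3.14, 3.14], [-1.21, 2.06], [-1.07, 1.41], [-3.16, 2.05], [-2.99, -0.16], [-3.1, 3.1]. Speed limits (rad/s): [2.79, 2.79, 3.14, 3.14, 3.14, 3.14].

INTERFACE

Orientations are given as a rotation vector (axis times angle).
In Python, from plant import bot, imaging, ticket gives the robot as it stands (bot), with the cameras (imaging) and the job (ticket).
- The arm moves only by the tool step_hand, called after "Request:" by a JSON object that holds its "name" and its "arguments", one argument or row to a line. Schema: {"type":"object","properties":{"ticks":{"type":"array","items":{"type":"object","properties":{"trans":{"type":"array","items":{"type":"number"},"minItems":3,"maxItems":3},"spin":{"type":"number"},"jaw":{"type":"number"}},"additionalProperties":false,"required":["jaw"]},"minItems":1,"maxItems":12},"force":{"type":"number"},"only":{"type":"string"},"quiet":{"type":"boolean"},"lines":{"type":"string"}},"required":["ticks"],"additionalProperties":false}. ticks is a list of rows, 1 to 12 of them, each an object with the fields trans (a list: dx, dy, dz in parts of the range, where 1.0 means 0.5 m), spin (a turn about the tool's z in normalised numbers (1 is pi rad)), jaw (the opening from 0.0 (shut) to 1.0 (fully open)); a field left out counts as zero (the opening has to be given); each row shifts and turns the commanded pose from where the row before left it, along the tool's axes as they then stand; what a row does not reach is not made up. A row lasts 1/10 s, in which the tool goes at most 0.05 m and 0.15 rad, less where a joint would pass 70% of its speed; a pose out of reach is approached as far as the arm can. The fingers move at their own pace and stop on an object; force is the grip in N (left out, the last holds). Time passes only in rows, so rows that do not move let the fingers close. The tool returns the time, the measured TCP pose, the force, the opening and the grip force at its end. only (a regular expression) keeps the lines of the reply that match it, lines (a string "A,B") keeps lines A to B, and quiet returns only ok. Input that does not fit is refused with a message, and nothing moves.
- bot.get_state(): the state, without advancing time (a new reading comes with each control period).
- imaging.read_camera(name): name is "scene" or "side" or "wrist"; returns the picture (420x560x3 uint8, red, green, blue); there is no depth.
- imaging.calibration(name): a dict with "camera_matrix" (3x3 intrinsics, pixels), "distortion" ([k1, k2, p1, p2, k3] as OpenCV has them; the pictures are not rectified), "origin" and "orientation" of the camera in the world. Camera axes: x right, y down, z forward; pixel columns grow to the right and rows downward; lengths in m; the calibration is good to about 2 mm. A picture is of the moment at which its call begins: read the wrist's pose just before it. calibration takes no time and is no camera call; for the wrist camera it gives the pose at the moment of the call.
- ticket.hand_in(): hands the job in; it is judged then, once.
The state is a dict: "time": time; "joint_pos": joint angles; "qvel": joint speeds; "joint_torque": joint torques, N m; "eef_pos": TCP position; "eef_rot": TCP orientation; "wrist_force": force on the tool from outside, world axes, zero at the start; "wrist_torque": the same for the moment, N m; "gripper_width": opening from 0.0 (shut) to 1.0 (fully open); "gripper_force": force on a finger pad.
Only numpy, scipy, OpenCV 4.12 (cv2) and the standard library are available. Lean on these libraries where they do the work, as an engineer would, in place of code of your own. Each camera call takes 0.05 s, during which the arm holds its last target. There are 200 camera calls.

TASK

Put the tiered wooden serving stand together on its steel rod: the tall spacer sleeve goes on first and right down onto the round base, then the tray on top of the sleeve the right way up, and last the finial knob over the rod's end, down against the tray's hub. Lower each part on rather than dropping it, let go of each one once it is seated, and leave the fruit bowl, the tumbler and the potted plant where they stand.

Things in the scene. Friction and masses are not known exactly. Their poses are not given: they have to be found in the camera images.
- stand: Base of the stand: round board of mid-brown wood, 160 mm across, 20 mm thick, flat on the counter, with an upright steel rod 14 mm thick at its centre. It is fixed and does not shift. Origin: centre of its underside; z up.
- rod_foot (a point): Point on the rod's axis at the base's top face (20 mm above the counter): where the sleeve's lower end must sit.
- rod_tip (a point): Top end of the rod, on its axis, 118 mm above rod_foot (138 mm above the counter). The top 10 mm taper from 14 mm to 6 mm across. With the sleeve seated, 38 mm of rod stand out above it; with the tray seated, 16 mm above its hub.
- sleeve: Spacer sleeve: dark wooden tube, standing on end, 44 mm outside, 80 mm tall, 19 mm bore right through, about 70 g. Both ends alike. Origin: centre of its lower end; z along its axis, up. Grip near its upper end (the rod comes up through it between the fingers).
- tray: Upper tray: round mid-brown wooden tray, 150 mm across, lying right way up: floor 6 mm thick, rim 5 mm thick and 16 mm high in all, and at its centre a hub 48 mm across whose top is 22 mm above the underside (16 mm above the tray's floor), with a 19 mm hole right through. About 220 g. Origin: centre of its underside; z up. Can be gripped across the hub from above.
- finial: Finial knob (the retainer): dark wood, 62 mm tall, standing as it is used: a collar 54 mm across and 26 mm tall with a blind hole 19 mm across and 22 mm deep in its underside, and above it a stem 30 mm across and 36 mm tall to grip. About 70 g. Origin: centre of its underside; z up.
- fruit_bowl: Bystander: empty white ceramic bowl, 150 mm across, 60 mm high. Origin: centre of its underside.
- tumbler: Bystander: white drinking tumbler with black lid, 74 mm across, 188 mm tall. Origin: centre of its underside; z up.
- plant_pot: Bystander: small green plant in a white pot, pot 84 mm across and 80 mm high, leaves to about 155 mm. Origin: centre of its underside; z up.

How it is judged:
On the way, in this order (a step that is already met when the one before it is completed fails the run):
1. the sleeve is on the rod, down on the base, upright and let go (horizontal distance between sleeve and rod_foot below 0.008 m and z of sleeve in the frame of rod_foot between -0.004 and 0.004 m and angle between sleeve's own z axis and vertical below 0.08 rad and contact force between the fingers and sleeve below 0.3 N and linear speed of sleeve below 0.02 m/s), for 0.2 s.
2. the tray is on the rod, the right way up on top of the seated sleeve and let go (horizontal distance between each of sleeve, tray and rod_foot below 0.008 m and z of sleeve in the frame of rod_foot between -0.004 and 0.004 m and angle between each of sleeve, tray's own z axis and vertical below 0.08 rad and z of tray in the frame of rod_foot between 0.076 and 0.084 m and contact force between the fingers and tray below 0.3 N and linear speed of tray below 0.02 m/s), for 0.2 s.
At the end, for the whole second after the job is handed in: On the rod from below: sleeve with its lower end at the base's top face, tray's underside 80 mm and finial's underside 102 mm above that face, each within 4 mm in height, within 8 mm of the rod's axis, upright within 0.08 rad, untouched by the fingers and at rest (below 0.02 m/s) (all of step 2 and contact force between the fingers and sleeve below 0.3 N and linear speed of each of sleeve, finial below 0.02 m/s and horizontal distance between finial and rod_foot below 0.008 m and z of finial in the frame of rod_foot between 0.098 and 0.106 m and angle between finial's own z axis and vertical below 0.08 rad and contact force between the fingers and finial below 0.3 N).
It fails at once if the sleeve is dropped onto the rod instead of being lowered (falls faster than 0.6 m/s while over the rod, less than 160 mm above its foot) (horizontal distance between sleeve and rod_foot below 0.02 m and z of sleeve in the frame of rod_foot below 0.16 m and linear speed of sleeve above 0.6 m/s).
It fails at once if the tray is dropped onto the rod instead of being lowered (falls faster than 0.6 m/s while over the rod, less than 160 mm above its foot) (horizontal distance between tray and rod_foot below 0.02 m and z of tray in the frame of rod_foot below 0.16 m and linear speed of tray above 0.6 m/s).
It fails at once if the finial is dropped onto the rod instead of being lowered (falls faster than 0.6 m/s while over the rod, less than 160 mm above its foot) (horizontal distance between finial and rod_foot below 0.02 m and z of finial in the frame of rod_foot below 0.16 m and linear speed of finial above 0.6 m/s).
It fails at once if the fruit bowl, tumbler or plant pot is shifted more than 30 mm or tipped (distance of any of fruit_bowl, tumbler, plant_pot from where it was at the start of the episode above 0.03 m or angle between any of fruit_bowl, tumbler, plant_pot's own z axis and vertical above 0.4 rad).
It also fails if it takes over 70 s, if anything falls off the work surface, if the arm or the gripper's body presses on something with over 40 N, if the wrist force passes 120 N, or if a joint passes its speed limit or range.

## Working session

There is one attempt and no reset: what is moved stays moved. The work goes in short steps, Python scripts to look and compute and a tool call to move; the robot and the scene stay as the last step left them, time stands still between calls to the robot, and variables do not carry over. Pictures are saved under pics/ and viewed, at most 10 in all, crops included, and the job is handed in when it is done.

```bash
ls; mkdir -p pics; python3 - <<'E'
from plant import bot, imaging, ticket
import cv2
for n in ("scene","side","wrist"):
    c=imaging.calibration(n); print(n,c)
    cv2.imwrite(f"pics/{n}0.png",cv2.cvtColor(imaging.read_camera(n),cv2.COLOR_RGB2BGR))
s=bot.get_state();print(s,bot.grip_point_offset)
E
```

```text
pics
plant.py
scene {'camera_matrix': array([[470.37926215,   0.        , 280.08021492],
       [  0.        , 470.37926215, 210.47767183],
       [  0.        ,   0.        ,   1.        ]]), 'distortion': array([0.01511657, 0.        , 0.        , 0.        , 0.        ]), 'origin': array([ 1.15758937, -0.0388346 ,  1.1508193 ]), 'orientation': array([-2.01887014, -1.80825776,  0.48655051])}
side {'camera_matrix': array([[526.84860081,   0.        , 281.97524952],
       [  0.        , 526.84860081, 207.9643043 ],
       [  0.        ,   0.        ,   1.        ]]), 'distortion': array([-0.01580711,  0.        ,  0.        ,  0.        ,  0.        ]), 'origin': array([ 0.03610954, -0.93602872,  0.71182715]), 'orientation': array([-2.01915456,  0.48788406, -0.32219474])}
wrist {'camera_matrix': array([[338.83522264,   0.        , 284.30680378],
       [  0.        , 338.83522264, 212.3218318 ],
       [  0.        ,   0.        ,   1.        ]]), 'distortion': array([-0.04199393,  0.        ,  0.        ,  0.        ,  0.        ]), 'origin': array([0.25029692, 0.5768114 , 0.3725161 ]), 'orientation': array([ 1.75776696, -2.33665106, -0.37708276])}
{'time': 0.15, 'joint_pos': array([ 1.54961254e+00,  3.85394180e-01,  6.92240987e-03, -3.40881596e-04,
       -1.19403970e+00, -2.58610398e-01]), 'qvel': array([ 0.00061728, -0.00166941,  0.004051  ,  0.00218846, -0.00188628,
       -0.00163612]), 'joint_torque': array([-1.04808100e-04, -3.92678046e+01,  1.88580215e+01,  4.18863550e+00,
       -3.44251486e-03,  6.65761632e-07]), 'eef_pos': array([0.17244756, 0.60020397, 0.1976592 ]), 'eef_rot': array([ 3.10914928e+00, -4.38020160e-01, -1.75051788e-04]), 'wrist_force': array([0.86374011, 0.24795137, 0.92544713]), 'wrist_torque': array([-0.01131293, -0.0392906 , -0.02849428]), 'gripper_force': 0.0, 'gripper_width': 0.9988329661721438} 0.0187
```

View pics/scene0.png

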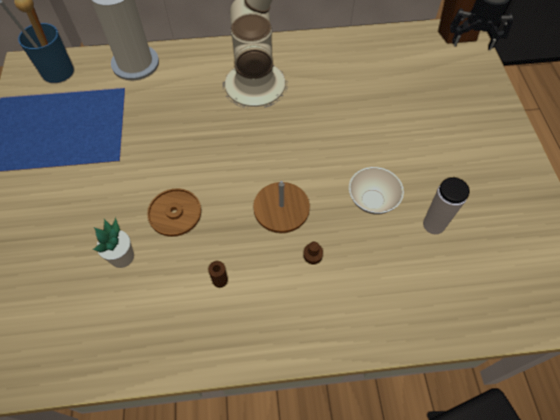

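View pics/side0.png

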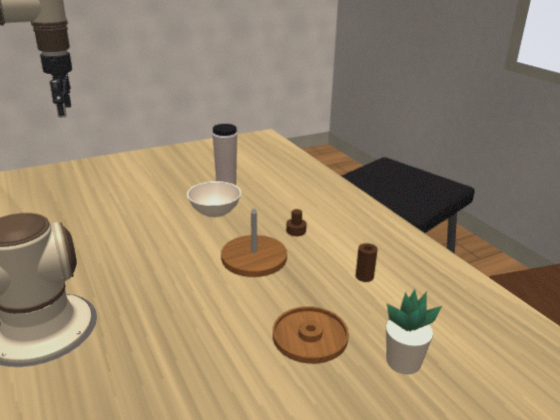

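Scene shows tray (174,212), base (281,207) with rod tip (282,185), sleeve top (217,268), finial (314,252). Side shows tray (310,332), base (254,255), rod tip (254,210), sleeve top (367,249), finial top (297,213). Now the rough triangulation.

```bash
cat > h.py <<'E'
import numpy as np, cv2
from plant import bot, imaging, ticket
from scipy.spatial.transform import Rotation as R
def grab(n,name=None):
    c=imaging.calibration(n); im=cv2.cvtColor(imaging.read_camera(n),cv2.COLOR_RGB2BGR)
    if name: cv2.imwrite(f"pics/{name}.png",im)
    return im,c
def ray(c,p):
    q=cv2.undistortPoints(np.array([[p]],float),c["camera_matrix"],c["distortion"])[0,0]
    d=R.from_rotvec(c["orientation"]).apply([q[0],q[1],1]); return np.array(c["origin"]),d/np.linalg.norm(d)
def plane(c,p,z):
    o,d=ray(c,p); return o+d*(z-o[2])/d[2]
def proj(c,P):
    r=R.from_rotvec(c["orientation"]).inv()
    return cv2.projectPoints(r.apply(np.array(P,float)-c["origin"]).reshape(-1,1,3),np.zeros(3),np.zeros(3),c["camera_matrix"],c["distortion"])[0][:,0]
def tri(*cp):
    A=np.zeros((3,3));b=np.zeros(3);L=[ray(*x) for x in cp]
    for o,d in L:
        M=np.eye(3)-np.outer(d,d);A+=M;b+=M@o
    X=np.linalg.solve(A,b); return X,[float(np.linalg.norm(np.cross(X-o,d))) for o,d in L]
def totool(v):
    return R.from_rotvec(bot.get_state()["eef_rot"]).inv().apply(v)
E
python3 - <<'E'
from h import *
np.set_printoptions(precision=4,suppress=True)
S=cv2.imread("pics/scene0.png");D=cv2.imread("pics/side0.png")
cs,cd=imaging.calibration("scene"),imaging.calibration("side")
for n,a,b in (("rodtip",(282,184),(254,209)),("base",(281,207),(254,254)),("hub",(174,211),(311,328)),("sleeve top",(217,267),(367,249)),("finial top",(314,246),(297,213))):
    print(n,*tri((cs,a),(cd,b)))
for nm,im in (("scene",S),("side",D)):
    hsv=cv2.cvtColor(im,cv2.COLOR_BGR2HSV)
    for lab,lo,hi in (("dark",(0,60,0),(20,255,75)),("mid",(0,150,76),(14,255,190))):
        m=cv2.inRange(hsv,lo,hi); 
        for c in cv2.findContours(m,cv2.RETR_EXTERNAL,cv2.CHAIN_APPROX_NONE)[0]:
            if cv2.contourArea(c)>150: print(nm,lab,cv2.boundingRect(c),cv2.contourArea(c),np.array(cv2.fitEllipse(c)[0]))
E
```

```text
rodtip [0.4936 0.0384 0.1329] [0.0004041249121720857, 0.0004041249121719699]
base [0.4914 0.0358 0.0114] [0.00020007000985368826, 0.00020007000985361668]
hub [ 0.4749 -0.2616  0.0174] [0.00011322289310826869, 0.00011322289310813426]
sleeve top [ 0.6845 -0.1457  0.0769] [0.0023148752926309304, 0.0023148752926307682]
finial top [0.6446 0.103  0.0562] [0.0023491939719269233, 0.0023491939719269836]
scene dark (210, 262, 18, 25) 267.0 [218.2586 274.9468]
scene dark (236, 50, 36, 29) 806.0 [253.597  64.324]
scene dark (458, 29, 26, 14) 166.0 [469.6645  35.3391]
scene dark (19, 3, 29, 42) 184.5 [33.7511 22.7923]
scene dark (438, 0, 39, 44) 678.5 [455.5121  17.6086]
side dark (0, 285, 65, 28) 176.5 [ 28.2735 288.0919]
side dark (356, 250, 20, 31) 439.0 [365.4799 264.9292]
side dark (66, 231, 10, 45) 156.5 [ 71.2881 255.8256]
side dark (33, 21, 36, 31) 781.0 [51.2336 35.7815]
side mid (273, 307, 75, 56) 3167.0 [310.0342 334.5171]
side mid (490, 265, 70, 55) 1147.0 [536.7004 289.2161]
side mid (222, 236, 64, 40) 1811.0 [253.629  256.3245]
```

Careful with the scale: shifts go in shares of 0.5 m and turns go in shares of pi rad. That gives: -0.045 m / 0.5 = -0.09, 0.034 m / 0.5 = 0.068.

Request:
{"name": "step_hand", "arguments": {
  "ticks": [
    {"trans": [0,0,-0.09],"jaw": 1},
    {"trans": [0,0,-0.09],"jaw": 1},
    {"trans": [0,0,-0.09],"jaw": 1},
    {"trans": [0.068,0.066,0],"jaw": 1},
    {"trans": [0.068,0.066,0],"jaw": 1},
    {"trans": [0.068,0.066,0],"jaw": 1},
    {"trans": [0.068,0.066,0],"jaw": 1},
    {"trans": [0.068,0.066,0],"jaw": 1},
    {"trans": [0.068,0.066,0],"jaw": 1},
    {"trans": [0.068,0.066,0],"jaw": 1},
    {"trans": [0.068,0.066,0],"jaw": 1},
    {"trans": [0.068,0.066,0],"jaw": 1}
  ],
  "force": 60
}}

```text
time: 1.35
eef_pos: [0.3849, 0.2288, 0.3335]
eef_rot: [-3.111, 0.437, -0.0]
wrist_force: [0.9, 1.1, -0.6]
gripper_width: 1.001
gripper_force: 0.0
```

Request:
{"name": "step_hand", "arguments": {
  "ticks": [
    {"trans": [0.068,0.066,0],"jaw": 1},
    {"trans": [0.068,0.066,0],"jaw": 1},
    {"trans": [0.068,0.066,0],"jaw": 1},
    {"trans": [0.068,0.066,0],"jaw": 1},
    {"jaw": 1},
    {"jaw": 1}
  ]
}}

```text
time: 1.95
eef_pos: [0.479, 0.0652, 0.3329]
eef_rot: [3.11, -0.443, -0.002]
wrist_force: [-1.0, 0.7, 0.9]
gripper_width: 0.999
gripper_force: 0.0
```

```bash
python3 - <<'E'
from h import *
im,c=grab("wrist","w1");s=bot.get_state();print(s["eef_pos"],s["eef_rot"],s["joint_pos"],c["origin"])
print(proj(c,[[.4936,.0384,.138],[.684,-.146,.08],[.6446,.103,.06],[.475,-.262,.022]]))
E
```

```text
[0.47870207 0.06615405 0.3331369 ] [ 3.11059206e+00 -4.39423973e-01 -1.28112679e-03] [ 4.74073026e-01  6.89446939e-02 -7.48915008e-02 -3.79602058e-04
 -1.42769324e+00  8.16100861e-01] [0.55691205 0.04136913 0.50779365]
[[303.18846762 157.19630185]
 [418.58791155 -67.48457186]
 [214.98803454  42.13355966]
 [510.6562423   97.279289  ]]
```

View pics/w1.png

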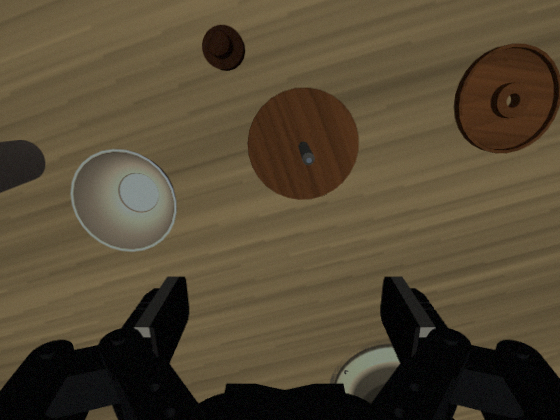

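The wrist view shows rod tip (307,158), base (303,143), finial (222,40), tray hub hole (512,100). Next a close look above the sleeve, with a second pose for height.

To row units: 0.033 m / 0.5 = 0.066, 0.03 m / 0.5 = 0.06.

Request:
{"name": "step_hand", "arguments": {
  "ticks": [
    {"trans": [0.066,0.052,0],"jaw": 1},
    {"trans": [0.066,0.052,0],"jaw": 1},
    {"trans": [0.066,0.052,0.04],"jaw": 1},
    {"trans": [0.066,0.052,0.05],"jaw": 1},
    {"trans": [0.066,0.052,0.05],"jaw": 1},
    {"trans": [0,0,0.06],"jaw": 1},
    {"trans": [0,0,0.06],"jaw": 1},
    {"jaw": 1},
    {"jaw": 1},
    {"jaw": 1}
  ]
}}

```text
time: 3.0
eef_pos: [0.6029, -0.1032, 0.2061]
eef_rot: [-3.111, 0.435, -0.007]
wrist_force: [0.1, 0.4, 0.1]
gripper_width: 0.998
gripper_force: 0.0
```

```bash
python3 - <<'E'
from h import *
im,c=grab("wrist","w2");s=bot.get_state();print(s["eef_pos"],s["eef_rot"],c["origin"])
print(proj(c,[[.684,-.146,.08],[.4936,.0384,.138],[.6446,.103,.06]]))
E
```

```text
[ 0.60286669 -0.10334848  0.20615181] [-3.11080238  0.43533266 -0.00717711] [ 0.68002412 -0.12661244  0.38143067]
[[305.69702546  90.44400362]
 [165.65092999 364.76618284]
 [ 75.48762895 204.49602152]]
```

View pics/w2.png

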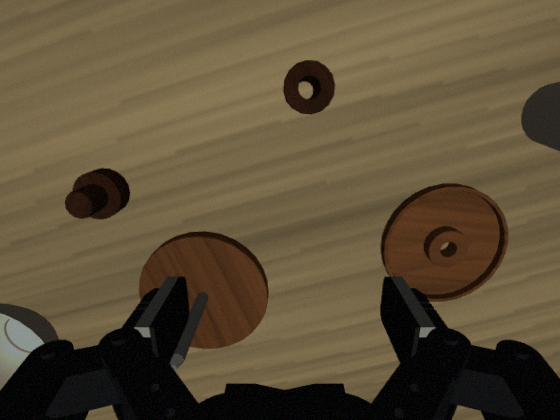

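Sleeve's top ring (309,86), finial top (80,204), tray hub hole (447,246), base (204,290), rod tip (178,361).

```bash
python3 - <<'E'
from h import *
np.set_printoptions(precision=4,suppress=True)
im=cv2.imread("pics/w2.png")
import json
c={k:np.array(v) for k,v in imaging.calibration("wrist").items()}
hsv=cv2.cvtColor(im,cv2.COLOR_BGR2HSV)
for p in [(292,86),(309,65),(309,90),(260,86),(80,204),(120,190),(200,280),(440,215)]: print(p,hsv[p[1],p[0]],end=" ")
m=((hsv[...,0]<12)|(hsv[...,0]>170))&(hsv[...,1]>100); m=m.astype(np.uint8)*255
m=cv2.morphologyEx(m,cv2.MORPH_OPEN,np.ones((3,3)))
cv2.imwrite("pics/m2.png",m)
cs,h=cv2.findContours(m,cv2.RETR_CCOMP,cv2.CHAIN_APPROX_NONE)
def circ(P):
    A=np.c_[2*P[:,:2],np.ones(len(P))];w=np.ones(len(P))
    for _ in range(15):
        x=np.linalg.lstsq(A*w[:,None],w*(P[:,:2]**2).sum(1),rcond=None)[0];r=np.sqrt(x[2]+x[0]**2+x[1]**2)
        e=np.linalg.norm(P[:,:2]-x[:2],axis=1)-r; w=1/(1+(e/.001)**2)
    return x[:2],r,np.abs(e).mean()
print()
for k in cs:
    if cv2.contourArea(k)<60: continue
    print(cv2.boundingRect(k),cv2.contourArea(k),np.array(cv2.fitEllipse(k)[0]))
    for z in (0,.02,.022,.08):
        P=np.array([plane(c,q[0],z) for q in k]);print("  ",z,*circ(P))
print(c["origin"])
E
```

```text
(292, 86) [ 11 181  38] (309, 65) [ 15 174  38] (309, 90) [ 19 101 139] (260, 86) [ 21 102 137] (80, 204) [ 10 172  37] (120, 190) [  0 170  18] (200, 280) [ 13 166  80] (440, 215) [ 13 169  89] 
[ 0.6799 -0.1268  0.3815]
```

```bash
cat >> h.py <<'E'
def circ(P):
    A=np.c_[2*P[:,:2],np.ones(len(P))];w=np.ones(len(P))
    for _ in range(15):
        x=np.linalg.lstsq(A*w[:,None],w*(P[:,:2]**2).sum(1),rcond=None)[0];r=np.sqrt(x[2]+x[0]**2+x[1]**2)
        e=np.linalg.norm(P[:,:2]-x[:2],axis=1)-r; w=1/(1+(e/.001)**2)
    return x[:2],r,np.abs(e).mean()
def wood(im):
    hsv=cv2.cvtColor(im,cv2.COLOR_BGR2HSV)
    m=((hsv[...,0]<18)|(hsv[...,0]>170))&(hsv[...,1]>138)
    return cv2.findContours(m.astype(np.uint8)*255,cv2.RETR_CCOMP,cv2.CHAIN_APPROX_NONE)[0]
def pl(c,k,z): return np.array([plane(c,q,z) for q in k.reshape(-1,2)])
E
python3 - <<'E'
from h import *
np.set_printoptions(precision=4,suppress=True)
im=cv2.imread("pics/w2.png"); c=imaging.calibration("wrist")
for k in wood(im):
    if cv2.contourArea(k)<60: continue
    print(cv2.boundingRect(k),cv2.contourArea(k),np.array(cv2.fitEllipse(k)[0]))
    for z in (0,.02,.022,.08):
        print("  ",z,*circ(pl(c,k,z)))
E
```

```text
(139, 232, 129, 117) 8811.0 [208.9831 286.111 ]
   0 [0.489  0.0333] 0.0777678943410304 0.01614649232914361
   0.02 [0.4988 0.0252] 0.07397299029002423 0.015310376902529923
   0.022 [0.4998 0.0244] 0.0735862991345921 0.01522652161412363
   0.08 [0.5282 0.0006] 0.06251775599374929 0.012804529935735885
(381, 184, 127, 118) 11098.0 [444.869 241.009]
   0 [ 0.4638 -0.2692] 0.07905659341752168 0.0023512734422143845
   0.02 [ 0.4751 -0.2617] 0.07492872557301462 0.0022333047960790063
   0.022 [ 0.4763 -0.261 ] 0.0745154092986499 0.0022213998930554575
   0.08 [ 0.5091 -0.2393] 0.06249806104198256 0.001867609164705812
(65, 169, 65, 50) 2291.0 [ 97.0916 194.612 ]
   0 [0.6406 0.1133] 0.033403815364598445 0.004332375257880876
   0.02 [0.6426 0.1003] 0.031361118858571235 0.00407223271348886
   0.022 [0.6428 0.099 ] 0.03116053228161456 0.004047167367632737
   0.08 [0.6481 0.0614] 0.02574466991539656 0.0033944321829081758
(284, 61, 50, 53) 2019.0 [308.5199  86.7904]
   0 [ 0.6872 -0.155 ] 0.026268633646309568 0.00029953995208237353
   0.02 [ 0.6869 -0.1535] 0.02489076477369712 0.0002838382309764816
   0.022 [ 0.6868 -0.1534] 0.024752978804558744 0.00028226807571435033
   0.08 [ 0.6857 -0.1491] 0.02075730092912772 0.00023673502904383577
(296, 78, 20, 24) 287.0 [305.4641  89.3204]
   0 [ 0.6858 -0.1512] 0.009823840457379957 0.0008222688396719341
   0.02 [ 0.6855 -0.1499] 0.009309987097189696 0.0007790893489439772
   0.022 [ 0.6855 -0.1498] 0.009258662003826973 0.0007747662192929272
   0.08 [ 0.6846 -0.1461] 0.007774777607618053 0.000649073771300291
```

```bash
python3 - <<'E'
from h import *
s=bot.get_state();print(totool(np.array([.6857,-.149,.15])-s["eef_pos"]))
E
```

```text
[0.09193163 0.02122121 0.05653918]
```

To row units: 0.031 m / 0.5 = 0.062, 0.007 m / 0.5 = 0.014.

Request:
{"name": "step_hand", "arguments": {
  "ticks": [
    {"trans": [0.062,0.014,0.02],"jaw": 1},
    {"trans": [0.062,0.014,0.02],"jaw": 1},
    {"trans": [0.06,0.014,0.02],"jaw": 1},
    {"jaw": 1},
    {"jaw": 1},
    {"jaw": 1}
  ]
}}

```text
time: 3.65
eef_pos: [0.6843, -0.1494, 0.1752]
eef_rot: [-3.111, 0.437, -0.003]
wrist_force: [-0.1, -0.0, 0.1]
gripper_width: 1.0
gripper_force: 0.0
```

```bash
python3 - <<'E'
from h import *
np.set_printoptions(precision=4,suppress=True)
im,c=grab("wrist","w3");s=bot.get_state();print(s["eef_pos"],s["eef_rot"],c["origin"])
print(proj(c,[[.6857,-.149,.08]]))
for k in wood(im):
    if cv2.contourArea(k)<60: continue
    print(cv2.boundingRect(k),cv2.contourArea(k),np.array(cv2.fitEllipse(k)[0]))
    for z in (0,.02,.08):
        print("  ",z,*circ(pl(c,k,z)))
E
```

```text
[ 0.6842 -0.1493  0.1754] [-3.1108  0.4368 -0.0038] [ 0.7617 -0.1729  0.3504]
[[282.288  201.3872]]
(169, 311, 82, 93) 4664.5 [210.1273 356.1684]
   0 [0.4888 0.0042] 0.055226420348906666 0.007118952318130288
   0.02 [ 0.5044 -0.0059] 0.05204950236534231 0.0067115530625796145
   0.08 [ 0.5511 -0.0362] 0.04252731131406357 0.005490183244600625
(363, 285, 39, 87) 1398.5 [379.9342 332.9672]
   0 [ 0.4677 -0.2386] 0.04892051802858794 0.010666092446064819
   0.02 [ 0.4845 -0.2355] 0.046582795364266835 0.009961577141790239
   0.08 [ 0.5344 -0.2289] 0.04222775184526447 0.0075536611938368066
(397, 266, 93, 81) 3697.0 [452.1919 299.2704]
   0 [ 0.4803 -0.2939] 0.05524186136942617 0.014195039997265357
   0.02 [ 0.4962 -0.2868] 0.05219117425632366 0.013390673793866057
   0.08 [ 0.544  -0.2658] 0.042988981571983206 0.0109751437351318
(44, 252, 67, 60) 2483.5 [ 77.366  281.5359]
   0 [0.6362 0.1204] 0.040555986361177916 0.007416133485772544
   0.02 [0.6434 0.1036] 0.03827618988875355 0.006994558908817291
   0.08 [0.6649 0.0532] 0.03144285836214053 0.005738761991176647
(257, 161, 52, 64) 2415.0 [282.6853 193.6417]
   0 [ 0.6678 -0.1441] 0.030008003389880574 0.003158057676033733
   0.02 [ 0.6731 -0.1457] 0.028234260789281155 0.0029836532207274014
   0.08 [ 0.6889 -0.1506] 0.022818600277776477 0.002478687110645282
```

View pics/w3.png

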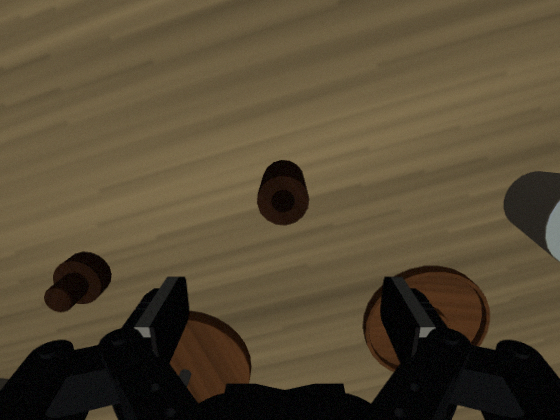

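Sleeve top ring at (283,200), matching the prediction at z≈0.08 (282,201), so position and height agree. Descend and grip.

To row units: 0.03 m / 0.5 = 0.06, 0.02 m / 0.5 = 0.04.

Request:
{"name": "step_hand", "arguments": {
  "ticks": [
    {"trans": [0.002,-0.002,0.06],"jaw": 1},
    {"trans": [0,0,0.06],"jaw": 1},
    {"trans": [0,0,0.06],"jaw": 1},
    {"trans": [0,0,0.04],"jaw": 1},
    {"trans": [0,0,0.022],"jaw": 1},
    {"jaw": 1},
    {"jaw": 0.4},
    {"jaw": 0.4},
    {"jaw": 0.3},
    {"jaw": 0.3}
  ],
  "force": 40
}}

```text
time: 4.7
eef_pos: [0.6859, -0.1491, 0.0535]
eef_rot: [-3.111, 0.438, -0.002]
wrist_force: [-0.2, 0.4, 0.9]
gripper_width: 0.33
gripper_force: 0.0
```

Request:
{"name": "step_hand", "arguments": {
  "ticks": [
    {"jaw": 0.3},
    {"jaw": 0.3},
    {"jaw": 0.3}
  ]
}}

```text
time: 5.0
eef_pos: [0.6854, -0.1492, 0.0525]
eef_rot: [3.111, -0.438, 0.0]
wrist_force: [-0.2, 1.2, -0.6]
gripper_width: 0.298
gripper_force: 0.0
```

```bash
python3 - <<'E'
from h import *
im,c=grab("wrist","w4");im2,_=grab("side");s=bot.get_state();print(s["gripper_width"],s["gripper_force"])
cv2.imwrite("pics/v4.png",np.hstack([cv2.resize(im,(400,300)),cv2.resize(im2[120:330,240:520],(400,300))]))
E
```

```text
0.2979140988287429 0.0
```

View pics/v4.png

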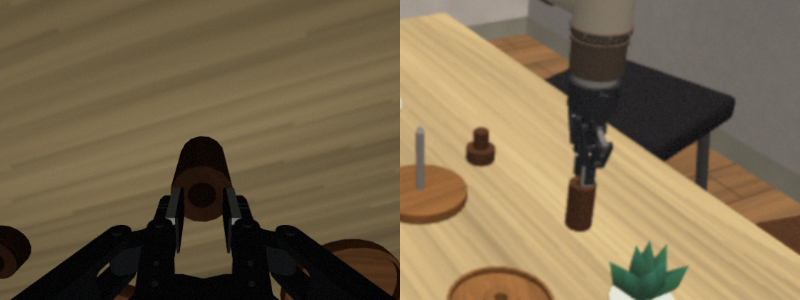

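The fingertips straddle the sleeve top (reduced pixels 180 and 232, at sleeve edges), so the opening scale just isn't linear; close further.

Request:
{"name": "step_hand", "arguments": {
  "ticks": [
    {"jaw": 0.2},
    {"jaw": 0.2},
    {"jaw": 0.1},
    {"jaw": 0},
    {"jaw": 0},
    {"jaw": 0}
  ],
  "force": 40
}}

```text
time: 5.7
eef_pos: [0.6854, -0.1491, 0.0525]
eef_rot: [3.111, -0.438, 0.0]
wrist_force: [0.2, -0.4, -0.6]
gripper_width: -0.0
gripper_force: 0.0
```

```bash
python3 - <<'E'
from h import *
im,c=grab("wrist","w5");s=bot.get_state();print(s["gripper_width"],s["gripper_force"])
print(proj(c,[s["eef_pos"],s["eef_pos"]+[0,0,.0187],[.6857,-.149,.08]]))
E
```

```text
0.0018578897288952082 0.0
[[282.46399851 251.08377031]
 [282.25056001 266.49827757]
 [281.7457897  274.48005142]]
```

View pics/w5.png

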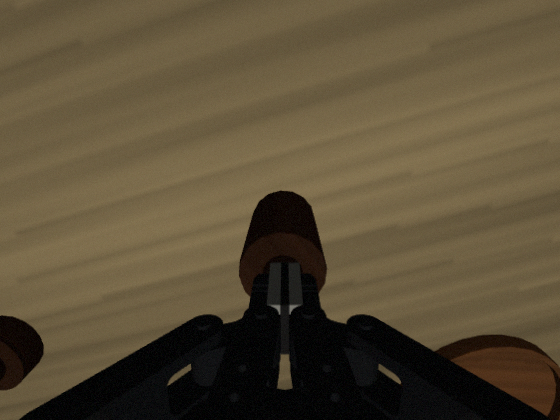

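```bash
python3 - <<'E'
from h import *
a,ca=grab("side","s6");b,cb=grab("scene","c6");s=bot.get_state()
P=[s["eef_pos"],s["eef_pos"]+[0,0,.0187],[.6857,-.149,.08],[.6857,-.149,0]]
print(proj(ca,P),proj(cb,P))
f=lambda im,x,y:cv2.resize(im[y:y+100,x:x+65],(390,600),interpolation=cv2.INTER_CUBIC)
cv2.imwrite("pics/v6.png",np.hstack([f(a,334,195),f(b,185,205)]))
E
```

```text
[[366.223256   258.31595241]
 [367.03254016 251.36695262]
 [367.46538814 248.02089048]
 [364.0588068  277.23990838]] [[216.17502271 272.06120885]
 [215.27932885 269.12887671]
 [214.91308573 267.81187986]
 [218.62350546 279.96737897]]
```

View pics/v6.png

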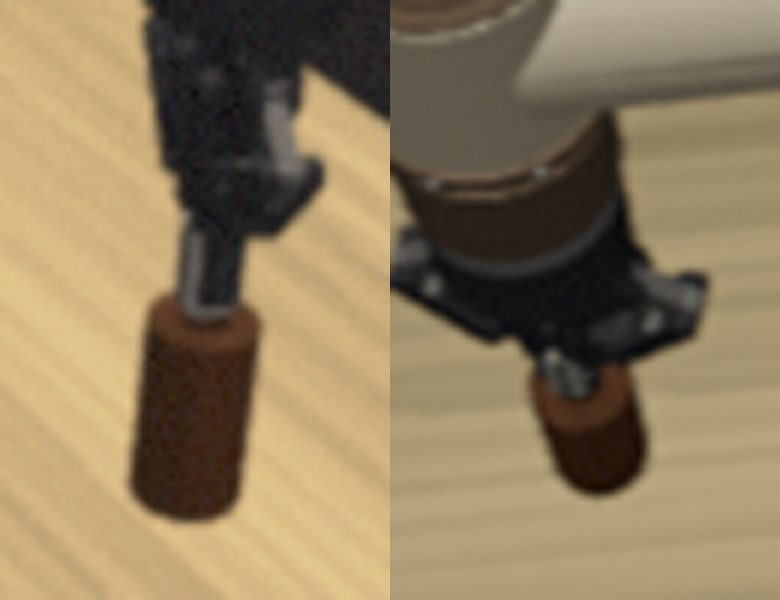

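The picture shows the shut fingers ending right at the sleeve's top (side row 248), 30 mm above the reported TCP. The wrist view agrees: open tips at row 277, a 196 px gap for 85 mm, so about 31 mm higher than stated. I conclude the real fingertips are about 31 mm behind the reported TCP, and the sleeve is unmoved. Open and go 30 mm lower.

Request:
{"name": "step_hand", "arguments": {
  "ticks": [
    {"jaw": 1},
    {"jaw": 1},
    {"jaw": 1},
    {"jaw": 1},
    {"jaw": 1},
    {"jaw": 1},
    {"jaw": 1}
  ],
  "force": 40
}}

```text
time: 6.55
eef_pos: [0.6855, -0.1491, 0.0525]
eef_rot: [-3.111, 0.438, -0.0]
wrist_force: [0.6, -0.7, -0.7]
gripper_width: 1.005
gripper_force: 0.0
```

Request:
{"name": "step_hand", "arguments": {
  "ticks": [
    {"trans": [0,0,0.02],"jaw": 1},
    {"trans": [0,0,0.02],"jaw": 1},
    {"trans": [0,0,0.02],"jaw": 1},
    {"jaw": 1},
    {"jaw": 0},
    {"jaw": 0},
    {"jaw": 0},
    {"jaw": 0},
    {"jaw": 0},
    {"jaw": 0},
    {"jaw": 0}
  ]
}}

```text
time: 7.65
eef_pos: [0.6862, -0.1491, 0.0234]
eef_rot: [3.111, -0.438, 0.003]
wrist_force: [0.4, 0.2, 3.0]
gripper_width: 0.507
gripper_force: 40.9
```

Gripped (opening 0.507 ≈ 43 mm, 41 N). Lift, while measuring the rod axis from the stored static views.

To row units: -0.03 m / 0.5 = -0.06, -0.02 m / 0.5 = -0.04.

Request:
{"name": "step_hand", "arguments": {
  "ticks": [
    {"trans": [0,0,-0.02],"jaw": 0},
    {"trans": [0,0,-0.04],"jaw": 0},
    {"trans": [0,0,-0.06],"jaw": 0},
    {"trans": [0,0,-0.06],"jaw": 0},
    {"trans": [0,0,-0.06],"jaw": 0},
    {"trans": [0,0,-0.06],"jaw": 0},
    {"trans": [0,0,-0.04],"jaw": 0},
    {"jaw": 0},
    {"jaw": 0}
  ]
}}

```text
time: 8.55
eef_pos: [0.6847, -0.1489, 0.1918]
eef_rot: [-3.11, 0.439, 0.002]
wrist_force: [0.0, -0.3, -1.5]
gripper_width: 0.505
gripper_force: 40.7
```

```bash
python3 - <<'E'
from h import *
np.set_printoptions(precision=4,suppress=True)
for n,lo in (("scene",8),("side",8)):
    c=imaging.calibration(n); im=cv2.imread(f"pics/{n}0.png")
    p=proj(c,[[.492,.037,.02]])[0]
    k=[k for k in wood(im) if cv2.contourArea(k)>800 and abs(cv2.fitEllipse(k)[0]-p).max()<15][0]
    P=pl(c,k,.02); d=(np.array([.492,.037])-c["origin"][:2]);d/=np.linalg.norm(d)
    t=(P[:,:2]-[.492,.037])@d
    lat=np.abs((P[:,:2]-[.492,.037])@np.array([-d[1],d[0]]))
    Q=P[(t>-.01)&((lat>.015))]
    print(n,circ(Q),circ(P))
    # rod: grey low-sat pixels near line, row-wise centre
    top=proj(c,[[.492,.037,.138]])[0];hs=cv2.cvtColor(im,cv2.COLOR_BGR2HSV)
    x0,y0=(top-[10,8]).astype(int); roi=hs[y0:y0+45,x0:x0+22]
    g=(roi[...,1]<70)
    print(top,x0,y0);[print(y0+i,x0+np.flatnonzero(r)) for i,r in enumerate(g) if r.any()]
E
```

```text
scene (array([0.4902, 0.0362]), np.float64(0.07570858252659762), np.float64(0.0006361927751176999)) (array([0.4981, 0.0353]), np.float64(0.07571448908088498), np.float64(0.011560026134664178))
[281.4648 182.3077] 271 174
180 [281]
181 [280 281 282]
182 [280 281 282]
183 [279 280 281 282 283]
184 [279 280 281 282 283]
185 [279 280 281 282 283]
186 [279 280 281 282 283]
187 [279 280 281 282 283]
188 [279 280 281 282]
189 [279 280 281 282]
190 [279 280 281 282]
191 [279 280 281 282]
192 [280 281 282]
193 [280 281 282]
194 [280 281 282]
195 [280 281 282]
196 [280 281 282]
197 [280 281 282]
198 [280 281 282]
199 [280 281 282]
200 [280 281 282]
201 [280 281 282]
202 [280 281 282]
203 [280 281 282]
204 [280 281 282]
205 [280 281 282]
206 [281 282]
side (array([0.4892, 0.032 ]), np.float64(0.07628829887141955), np.float64(0.0009472556207051265)) (array([0.4811, 0.0134]), np.float64(0.07580325454772933), np.float64(0.011825958871426366))
[253.773
[... 243 characters left out ...]
4 255]
217 [252 253 254 255 256]
218 [251 252 253 254 255 256]
219 [251 252 253 254 255 256]
220 [251 252 253 254 255 256]
221 [251 252 253 254 255 256]
222 [251 252 253 254 255 256]
223 [251 252 253 254 255 256]
224 [251 252 253 254 255 256]
225 [251 252 253 254 255 256]
226 [251 252 253 254 255 256]
227 [252 253 254 255 256]
228 [252 253 254 255]
229 [252 253 254 255 256]
230 [252 253 254 255 256]
231 [252 253 254 255 256]
232 [252 253 254 255 256]
233 [252 253 254 255 256]
234 [252 253 254 255]
235 [252 253 254 255]
236 [252 253 254 255]
237 [252 253 254 255]
238 [252 253 254 255]
239 [252 253 254 255]
240 [252 253 254 255]
241 [252 253 254 255]
242 [252 253 254 255]
243 [252 253 254 255]
```

To row units: -0.041 m / 0.5 = -0.082, -0.016 m / 0.5 = -0.032.

Request:
{"name": "step_hand", "arguments": {
  "ticks": [
    {"trans": [-0.082,-0.032,0],"jaw": 0},
    {"trans": [-0.082,-0.032,0],"jaw": 0},
    {"trans": [-0.082,-0.032,0],"jaw": 0},
    {"trans": [-0.082,-0.032,0],"jaw": 0},
    {"trans": [-0.082,-0.032,0],"jaw": 0},
    {"trans": [-0.082,-0.032,0],"jaw": 0},
    {"trans": [-0.082,-0.032,0],"jaw": 0},
    {"trans": [-0.082,-0.032,0],"jaw": 0},
    {"jaw": 0},
    {"jaw": 0},
    {"jaw": 0}
  ]
}}

```text
time: 9.65
eef_pos: [0.4056, 0.0641, 0.1918]
eef_rot: [3.11, -0.439, -0.002]
wrist_force: [-0.4, -0.2, -0.8]
gripper_width: 0.507
gripper_force: 40.9
```

```bash
python3 - <<'E'
from h import *
np.set_printoptions(precision=4,suppress=True)
im,c=grab("wrist","w7");s=bot.get_state();print(s["eef_pos"],c["origin"])
cs,cd=imaging.calibration("scene"),imaging.calibration("side")
print(tri((cs,(281,181.5)),(cd,(253.4,208.5))))
print(proj(c,[[.492,.036,.138],[.492,.036,.02]]))
for k in wood(im):
    if cv2.contourArea(k)<300: continue
    print(cv2.boundingRect(k),cv2.contourArea(k),circ(pl(c,k,.02)))
E
```

```text
[0.4058 0.064  0.1918] [0.4836 0.0406 0.3666]
(array([0.4897, 0.0356, 0.1372]), [0.0008075695715474611, 0.0008075695715473983])
[[287.3978  84.4029]
 [286.2735  89.6646]]
(232, 204, 107, 147) 11345.5 (array([0.2868, 0.0975]), np.float64(0.07779960918353085), np.float64(0.01319237500677495))
(209, 1, 163, 171) 21509.0 (array([0.4891, 0.0333]), np.float64(0.07817119898362822), np.float64(0.00026553991567009153))
(281, 76, 24, 25) 447.0 (array([0.4916, 0.03  ]), np.float64(0.011236504355917266), np.float64(0.00022631902055954956))
(509, 0, 51, 106) 4346.0 (array([ 0.4612, -0.2092]), np.float64(0.03948891990249626), np.float64(0.008892665646196387))
```

View pics/w7.png

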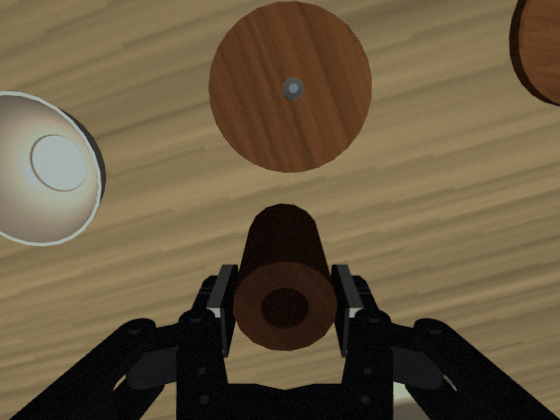

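Wrist view shows the rod end at (293,88) on the base's centre, and the held sleeve's bore at (285,307).

```bash
python3 - <<'E'
from h import *
np.set_printoptions(precision=4,suppress=True)
im=cv2.imread("pics/w7.png");c=imaging.calibration("wrist");e=bot.get_state()["eef_pos"]
print("rod tip",plane(c,(293,88.3),.138))
print("sleeve",plane(c,(285,307),.2484),e)
g=cv2.cvtColor(im,cv2.COLOR_BGR2GRAY)[275:340,245:330]
print(np.percentile(g,[5,20,50,80,95]))
m=(cv2.GaussianBlur(g,(5,5),0)<np.percentile(g,40)).astype(np.uint8)*255
for k in cv2.findContours(m,cv2.RETR_EXTERNAL,cv2.CHAIN_APPROX_NONE)[0]:
    if cv2.contourArea(k)>200:print(cv2.boundingRect(k),cv2.contourArea(k),np.array(cv2.fitEllipse(k)[0])+[245,275])
E
```

```text
rod tip [0.489 0.033 0.138]
sleeve [0.4068 0.0623 0.2484] [0.4058 0.064  0.1918]
[ 8. 13. 28. 32. 35.]
(15, 11, 55, 44) 1665.0 [285.3385 307.998 ]
```

Careful with the scale: shifts go in shares of 0.5 m and turns go in shares of pi rad. That gives: 0.03 m / 0.5 = 0.06, 0.028 m / 0.5 = 0.056.

Request:
{"name": "step_hand", "arguments": {
  "ticks": [
    {"trans": [0.06,0.0032,0],"jaw": 0},
    {"trans": [0.06,0.0032,0],"jaw": 0},
    {"trans": [0.056,0.003,0],"jaw": 0},
    {"jaw": 0},
    {"jaw": 0},
    {"jaw": 0}
  ]
}}

```text
time: 10.3
eef_pos: [0.4883, 0.0351, 0.1919]
eef_rot: [3.11, -0.44, -0.002]
wrist_force: [0.5, 0.9, 0.2]
gripper_width: 0.505
gripper_force: 40.9
```

```bash
cat > chk.py <<'E'
from h import *
import sys
# per-row mid columns of dark part and rod below it
for n in ("scene","side"):
    im,c=grab(n,sys.argv[1]+n); hs=cv2.cvtColor(im,cv2.COLOR_BGR2HSV)
    z0=float(sys.argv[2]); a=proj(c,[[.4895,.034,z0+.08],[.4895,.034,z0],[.4895,.034,.138]]); print(n,a.round(1).tolist())
    for y in range(int(a[0,1])-4,int(a[1,1])+14):
        x0=int(a[1,0])-22; r=hs[y,x0:x0+45].astype(int)
        d=np.flatnonzero(((r[:,0]<20)|(r[:,0]>170))&(r[:,1]>90)&(r[:,2]<75)); g=np.flatnonzero((r[:,1]<70)&(abs(np.arange(45)-22)<7))
        print(y,"dark",(d.min()+x0,d.max()+x0,(d.min()+d.max())/2+x0) if len(d) else "","rod",(g.min()+x0,g.max()+x0) if len(g) else "")
E
python3 chk.py a8 0.168
```

```text
scene [[280.2, 156.0], [280.2, 175.0], [280.2, 181.6]]
151 dark (np.int64(277), np.int64(289), np.float64(283.0)) rod 
152 dark (np.int64(276), np.int64(290), np.float64(283.0)) rod 
153 dark (np.int64(267), np.int64(290), np.float64(278.5)) rod 
154 dark (np.int64(267), np.int64(290), np.float64(278.5)) rod 
155 dark (np.int64(267), np.int64(285), np.float64(276.0)) rod 
156 dark (np.int64(272), np.int64(286), np.float64(279.0)) rod 
157 dark (np.int64(272), np.int64(289), np.float64(280.5)) rod 
158 dark (np.int64(272), np.int64(289), np.float64(280.5)) rod 
159 dark (np.int64(272), np.int64(289), np.float64(280.5)) rod 
160 dark (np.int64(273), np.int64(289), np.float64(281.0)) rod 
161 dark (np.int64(272), np.int64(289), np.float64(280.5)) rod 
162 dark (np.int64(273), np.int64(289), np.float64(281.0)) rod 
163 dark (np.int64(274), np.int64(289), np.float64(281.5)) rod 
164 dark (np.int64(274), np.int64(289), np.float64(281.5)) rod 
165
[... 3829 characters left out ...]
1), np.float64(253.0)) rod 
192 dark (np.int64(245), np.int64(261), np.float64(253.0)) rod 
193 dark (np.int64(245), np.int64(261), np.float64(253.0)) rod 
194 dark (np.int64(245), np.int64(261), np.float64(253.0)) rod 
195 dark (np.int64(245), np.int64(261), np.float64(253.0)) rod 
196 dark (np.int64(245), np.int64(260), np.float64(252.5)) rod 
197 dark (np.int64(246), np.int64(259), np.float64(252.5)) rod 
198 dark (np.int64(248), np.int64(257), np.float64(252.5)) rod 
199 dark  rod 
200 dark  rod 
201 dark  rod 
202 dark  rod 
203 dark  rod 
204 dark  rod 
205 dark  rod 
206 dark  rod 
207 dark  rod 
208 dark  rod (np.int64(253), np.int64(254))
209 dark  rod (np.int64(252), np.int64(255))
```

To row units: 0.01 m / 0.5 = 0.02, 0.001 m / 0.5 = 0.002.

Request:
{"name": "step_hand", "arguments": {
  "ticks": [
    {"trans": [0.002,0.002,0],"jaw": 0},
    {"trans": [0,0,0.02],"jaw": 0},
    {"trans": [0,0,0.02],"jaw": 0},
    {"trans": [0,0,0.02],"jaw": 0},
    {"trans": [0,0,0.02],"jaw": 0},
    {"trans": [0,0,0.02],"jaw": 0},
    {"trans": [0,0,0.02],"jaw": 0},
    {"jaw": 0},
    {"jaw": 0}
  ]
}}

```text
time: 11.3
eef_pos: [0.4897, 0.0344, 0.1323]
eef_rot: [3.111, -0.438, -0.0]
wrist_force: [0.0, 0.4, -0.6]
gripper_width: 0.504
gripper_force: 40.9
```

Request:
{"name": "step_hand", "arguments": {
  "ticks": [
    {"trans": [0,0,0.02],"jaw": 0},
    {"trans": [0,0,0.02],"jaw": 0},
    {"trans": [0,0,0.02],"jaw": 0},
    {"trans": [0,0,0.02],"jaw": 0},
    {"trans": [0,0,0.02],"jaw": 0},
    {"trans": [0,0,0.02],"jaw": 0},
    {"trans": [0,0,0.02],"jaw": 0},
    {"jaw": 0},
    {"jaw": 0}
  ]
}}

```text
time: 12.2
eef_pos: [0.4896, 0.0344, 0.0623]
eef_rot: [3.111, -0.438, -0.0]
wrist_force: [0.5, 0.2, -0.3]
gripper_width: 0.503
gripper_force: 40.9
```

Request:
{"name": "step_hand", "arguments": {
  "ticks": [
    {"trans": [0,0,0.012],"jaw": 0},
    {"trans": [0,0,0.01],"jaw": 0},
    {"trans": [0,0,0.006],"jaw": 0},
    {"trans": [0,0,0.004],"jaw": 0},
    {"trans": [0,0,0.004],"jaw": 0},
    {"jaw": 0},
    {"jaw": 0}
  ]
}}

```text
time: 12.9
eef_pos: [0.4896, 0.0345, 0.0446]
eef_rot: [-3.111, 0.438, -0.0]
wrist_force: [0.1, -0.1, -0.7]
gripper_width: 0.508
gripper_force: 40.9
```

Request:
{"name": "step_hand", "arguments": {
  "ticks": [
    {"trans": [0,0,0.002],"jaw": 0},
    {"jaw": 0},
    {"jaw": 0}
  ]
}}

```text
time: 13.2
eef_pos: [0.4895, 0.0344, 0.0436]
eef_rot: [-3.111, 0.438, -0.0]
wrist_force: [0.5, 1.0, -1.8]
gripper_width: 0.505
gripper_force: 40.9
```

To row units: 0.001 m / 0.5 = 0.002.

Request:
{"name": "step_hand", "arguments": {
  "ticks": [
    {"trans": [0,0,0.002],"jaw": 0},
    {"jaw": 0},
    {"jaw": 0}
  ]
}}

```text
time: 13.5
eef_pos: [0.49, 0.0345, 0.0433]
eef_rot: [-3.111, 0.437, -0.002]
wrist_force: [-1.1, 0.9, 4.9]
gripper_width: 0.505
gripper_force: 41.3
```

Request:
{"name": "step_hand", "arguments": {
  "ticks": [
    {"trans": [0,0,0.002],"jaw": 0},
    {"jaw": 0},
    {"jaw": 0}
  ]
}}

```text
time: 13.8
eef_pos: [0.4903, 0.0345, 0.0432]
eef_rot: [-3.111, 0.437, -0.003]
wrist_force: [-2.9, 0.0, 11.3]
gripper_width: 0.506
gripper_force: 41.8
```

Contact at eef z 0.0433 (expected 0.0434): the sleeve is on the base. Release, rise and go look at the tray.

To row units: -0.04 m / 0.5 = -0.08, -0.03 m / 0.5 = -0.06.

Request:
{"name": "step_hand", "arguments": {
  "ticks": [
    {"trans": [0,0,-0.004],"jaw": 0.3},
    {"jaw": 1},
    {"jaw": 1},
    {"jaw": 1},
    {"jaw": 1},
    {"jaw": 1},
    {"trans": [0,0,-0.02],"jaw": 1},
    {"trans": [0,0,-0.06],"jaw": 1},
    {"trans": [0,0,-0.08],"jaw": 1},
    {"trans": [0,0,-0.08],"jaw": 1},
    {"trans": [0,0,-0.08],"jaw": 1},
    {"jaw": 1}
  ]
}}

```text
time: 15.0
eef_pos: [0.4933, 0.0352, 0.2106]
eef_rot: [-3.106, 0.436, -0.02]
wrist_force: [0.4, 0.3, -0.3]
gripper_width: 1.003
gripper_force: 0.0
```

Request:
{"name": "step_hand", "arguments": {
  "ticks": [
    {"trans": [-0.006,0.082,0],"jaw": 1},
    {"trans": [-0.006,0.082,0],"jaw": 1},
    {"trans": [-0.006,0.082,0],"jaw": 1},
    {"trans": [-0.006,0.082,0],"jaw": 1},
    {"trans": [-0.004,0.082,0],"jaw": 1},
    {"trans": [-0.004,0.082,0],"jaw": 1},
    {"trans": [-0.004,0.082,0],"jaw": 1},
    {"jaw": 1},
    {"jaw": 1},
    {"jaw": 1}
  ]
}}

```text
time: 16.0
eef_pos: [0.3931, -0.2359, 0.2036]
eef_rot: [-3.111, 0.437, -0.0]
wrist_force: [0.1, 0.3, -0.5]
gripper_width: 0.998
gripper_force: 0.0
```

```bash
python3 - <<'E'
from h import *
np.set_printoptions(precision=4,suppress=True)
im,c=grab("wrist","w9");s=bot.get_state();print(s["eef_pos"],c["origin"],c["orientation"])
print(proj(c,[[.475,-.2615,.022]]))
for k in wood(im):
    if cv2.contourArea(k)<100: continue
    print(cv2.boundingRect(k),cv2.contourArea(k),np.array(cv2.fitEllipse(k)[0]))
    for z in (.016,.022,.1):print("   ",z,*circ(pl(c,k,z)))
E
```

```text
[ 0.3933 -0.2356  0.2036] [ 0.4709 -0.2596  0.3786] [ 1.7599 -2.3369 -0.3789]
[[285.3575  95.5437]]
(0, 87, 103, 144) 11832.5 [ 44.6049 161.3391]
    0.016 [0.4873 0.0196] 0.07304701336627076 0.00874189457033023
    0.022 [0.4872 0.0152] 0.07198114474405623 0.008617714461644995
    0.1 [ 0.4845 -0.043 ] 0.05796998093152425 0.00701757089448323
(218, 19, 146, 152) 17108.0 [290.8273  94.7071]
    0.016 [ 0.4702 -0.266 ] 0.07356307009828436 0.0002763067140637768
    0.022 [ 0.4703 -0.2659] 0.07234577611700284 0.000271754782752823
    0.1 [ 0.4704 -0.2645] 0.056521437388698866 0.0002125163115247886
(281, 89, 20, 21) 304.0 [290.6627  99.0489]
    0.016 [ 0.4702 -0.2658] 0.009830225818681993 0.00021238894964621059
    0.022 [ 0.4702 -0.2657] 0.00966763874539784 0.0002089087972495871
    0.1 [ 0.4704 -0.2643] 0.007553693034394938 0.00016353305251120743
```

View pics/w9.png

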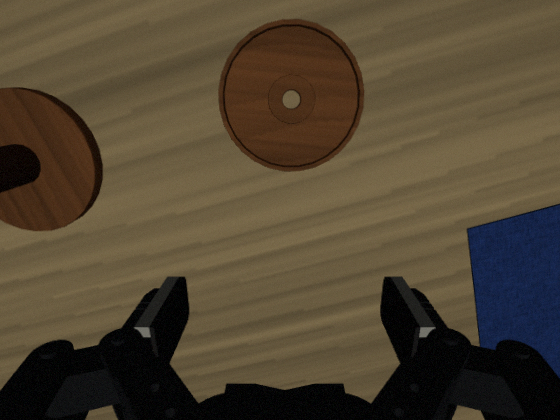

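The tray is at (291,95) with its hub hole at (291,99); the sleeve stands on the base at the left. No viewing budget left, so numbers only from here. Triangulate the hub's height.

```bash
python3 - <<'E'
from h import *
np.set_printoptions(precision=4,suppress=True)
c=imaging.calibration("wrist");s=bot.get_state()
K=R.from_rotvec(s["eef_rot"]).inv()*R.from_rotvec(c["orientation"])
c2=dict(c);c2["origin"]=np.array([.68002412,-.12661244,.38143067])
c2["orientation"]=(R.from_rotvec([-3.11080238,.43533266,-.00717711])*K).as_rotvec()
im=cv2.imread("pics/w2.png");hs=cv2.cvtColor(im,cv2.COLOR_BGR2HSV)
# light hole in w2
m=((hs[225:265,425:470,1]<135)&(hs[225:265,425:470,2]>60)).astype(np.uint8)*255
for k in cv2.findContours(m,cv2.RETR_EXTERNAL,cv2.CHAIN_APPROX_NONE)[0]:
    if cv2.contourArea(k)>15:print(cv2.boundingRect(k),cv2.contourArea(k))
print(tri((c,(290.7,99)),(c2,(447,245.5))))
cs,cd=imaging.calibration("scene"),imaging.calibration("side")
print(plane(cs,(174,211),.022),plane(cd,(311,328),.022))
for n in("scene","side"):
    cc=imaging.calibration(n);im=cv2.imread(f"pics/{n}0.png");k=max([k for k in wood(im) if abs(cv2.fitEllipse(k)[0] if len(k)>4 else (0,0)-proj(cc,[[.471,-.264,.016]])[0]).max()<999 and cv2.pointPolygonTest(k,tuple(map(float,proj(cc,[[.471,-.264+.04,.016]])[0])),False)>0],key=cv2.contourArea)
    P=pl(cc,k,.016);d=np.array([.471,-.264])-cc["origin"][:2];d/=np.linalg.norm(d);t=(P[:,:2]-[.471,-.264])@d
    print(n,circ(P[t>-.005]))
E
```

```text
(15, 17, 9, 8) 24.0
(array([ 0.4711, -0.2665,  0.0147]), [0.0010940952574020394, 0.001094095257402059])
[ 0.4776 -0.2607  0.022 ] [ 0.4721 -0.2662  0.022 ]Traceback (most recent call last):
  File "<stdin>", line 16, in <module>
TypeError: bad operand type for abs(): 'tuple'
```

Request:
{"name": "step_hand", "arguments": {
  "ticks": [
    {"trans": [0.06,0.0048,0],"jaw": 0.75},
    {"trans": [0.06,0.0048,0],"jaw": 0.75},
    {"trans": [0.046,0.004,0.06],"jaw": 0.75},
    {"trans": [0,0,0.08],"jaw": 0.75},
    {"trans": [0,0,0.08],"jaw": 0.75},
    {"trans": [0,0,0.06],"jaw": 0.75},
    {"jaw": 0.75},
    {"jaw": 0.75},
    {"jaw": 0.75}
  ]
}}

```text
time: 16.95
eef_pos: [0.4728, -0.2659, 0.0657]
eef_rot: [3.11, -0.435, 0.006]
wrist_force: [0.6, -0.8, 1.1]
gripper_width: 0.751
gripper_force: 0.0
```

```bash
python3 - <<'E'
from h import *
np.set_printoptions(precision=4,suppress=True)
im,c=grab("wrist","w10");s=bot.get_state();print(s["eef_pos"],s["gripper_width"])
p=proj(c,[[.471,-.265,.022]])[0];print(p)
x,y=p.astype(int)
g=cv2.cvtColor(im,cv2.COLOR_BGR2HSV)[y-25:y+26:4,x-40:x+41:5]
print(g[...,1]);print(g[...,2])
E
```

```text
[ 0.4727 -0.266   0.0658] 0.7539295736533472
[282.3039 227.1614]
[[168 162 169 163 181 173 172 175 172 162 171 165 166 191 169 169 157]
 [175 173 172 170 166 159 161 164 177 165 174 170 165 161 211 170 161]
 [167 166 168 175 167 167 166 179 174 163 165 158 173 165 165 164 171]
 [164 175 164 165 169 166 164 153 120 140 160 160 163 167 164 161 176]
 [169 164 183 170 166 168 173  91  96  95 105 169 170 163 171 194 167]
 [170 169 167 173 163 170 111 100  89  94 100 161 169 164 164 157 166]
 [166 157 184 171 168 167 201  99  95  96  89 182 172 167 164 173 174]
 [165 168 176 163 165 157 195 209 142 150 232 255 185 161 173 169 171]
 [169 158 171 168 176 170 176 211 210 191 165 190 169 162 167 174 176]
 [164 168 175 170 173 164 177 212 172 210 184 161 175 175 176 174 167]
 [163 172 165 165 166 171 167 168 169 172 168 172 170 164 164 169 165]
 [165 167 173 162 169 155 175 181 162 170 168 165 168 177 164 165 170]
 [167 159 163 164 167 167 170 176 1
[... 260 characters left out ...]
 67  85  86  89  90  90 113 106  91  86  89  87  92  90  90]
 [ 92  95  67  87  89  88  87 129 130 132 129  89  87  89  88  54  93]
 [102 104  90  90  89  87  60 130 134 130 128  46  86  87  90  86  97]
 [103 104  83  85  85  87  33 129 126 128 123  35  89  87  92  84  95]
 [102 103  81  86  88  86  34  33  52  46  33  32  88  92  90  86 100]
 [ 95 100  82  88  87  90  77  35  34  36  34  78  86  88  87  91  94]
 [ 95  94  92  87  87  90  88  53  40  34  68  90  86  89  90  95  93]
 [ 97  95  99  88  89  82  90  91  89  86  91  86  87  90  90  89  91]
 [ 91  90  93  93  86  87  89  86  88  87  88  91  88  85  92  88  87]
 [ 93  96  91  90  87  84  81  81  84  84  86  87  86  95  98  95  99]]
```

To row units: 0.03 m / 0.5 = 0.06, 0.025 m / 0.5 = 0.05.

Request:
{"name": "step_hand", "arguments": {
  "ticks": [
    {"trans": [0,-0.002,0.06],"jaw": 0.75},
    {"trans": [0,0,0.05],"jaw": 0.75},
    {"trans": [0,0,0.03],"jaw": 0.75},
    {"trans": [0,0,0.02],"jaw": 0.75},
    {"jaw": 0.75},
    {"jaw": 0.75}
  ]
}}

```text
time: 17.6
eef_pos: [0.4722, -0.2652, -0.0153]
eef_rot: [3.111, -0.437, 0.003]
wrist_force: [-0.0, -0.2, 0.5]
gripper_width: 0.748
gripper_force: 0.0
```

Request:
{"name": "step_hand", "arguments": {
  "ticks": [
    {"trans": [0,0,0.006],"jaw": 0.75},
    {"trans": [0,0,0.006],"jaw": 0.75},
    {"jaw": 0.75},
    {"jaw": 0.75}
  ]
}}

```text
time: 18.0
eef_pos: [0.4712, -0.265, -0.0224]
eef_rot: [3.111, -0.438, 0.0]
wrist_force: [-0.2, -0.4, -0.4]
gripper_width: 0.749
gripper_force: 0.0
```

To row units: 0.004 m / 0.5 = 0.008.

Request:
{"name": "step_hand", "arguments": {
  "ticks": [
    {"trans": [0,0,0.008],"jaw": 0.7},
    {"jaw": 0.65},
    {"jaw": 0.65},
    {"jaw": 0.65}
  ]
}}

```text
time: 18.4
eef_pos: [0.4712, -0.2649, -0.0265]
eef_rot: [3.111, -0.438, -0.0]
wrist_force: [-0.5, 0.1, -0.0]
gripper_width: 0.653
gripper_force: 0.0
```

Request:
{"name": "step_hand", "arguments": {
  "ticks": [
    {"jaw": 0},
    {"jaw": 0},
    {"jaw": 0},
    {"jaw": 0},
    {"jaw": 0}
  ],
  "force": 70
}}

```text
time: 18.9
eef_pos: [0.4712, -0.2651, -0.0257]
eef_rot: [3.111, -0.437, 0.0]
wrist_force: [-1.6, 0.7, 5.3]
gripper_width: 0.532
gripper_force: 70.7
```

To row units: -0.035 m / 0.5 = -0.07, -0.03 m / 0.5 = -0.06.

Request:
{"name": "step_hand", "arguments": {
  "ticks": [
    {"trans": [0,0,-0.02],"jaw": 0},
    {"trans": [0,0,-0.04],"jaw": 0},
    {"trans": [0,0,-0.06],"jaw": 0},
    {"trans": [0,0,-0.07],"jaw": 0},
    {"trans": [0,0,-0.07],"jaw": 0},
    {"trans": [0,0,-0.06],"jaw": 0},
    {"trans": [0,0,-0.03],"jaw": 0},
    {"jaw": 0},
    {"jaw": 0},
    {"jaw": 0}
  ]
}}

```text
time: 19.9
eef_pos: [0.4699, -0.2644, 0.1468]
eef_rot: [-3.11, 0.439, 0.005]
wrist_force: [-0.5, 0.3, -2.8]
gripper_width: 0.531
gripper_force: 72.0
```

```bash
cat > hole.py <<'E'
from h import *
import sys
np.set_printoptions(precision=4,suppress=True)
dz=float(sys.argv[1]); im,c=grab("wrist",sys.argv[2]); s=bot.get_state();e=s["eef_pos"];z=e[2]+dz
p=proj(c,[[e[0],e[1],z]])[0];print(e,p);x,y=p.astype(int)
sub=im[y-30:y+31,x-45:x+46];hs=cv2.cvtColor(sub,cv2.COLOR_BGR2HSV)
m=((hs[...,1]<135)&(hs[...,2]>60)|(hs[...,2]<60)).astype(np.uint8)*255
m=cv2.morphologyEx(m,cv2.MORPH_OPEN,np.ones((5,5)))
for k in cv2.findContours(m,cv2.RETR_EXTERNAL,cv2.CHAIN_APPROX_NONE)[0]:
    if cv2.contourArea(k)>150:
        k=k+[x-45,y-30];q=cv2.fitEllipse(k);print(cv2.boundingRect(k),cv2.contourArea(k),q[0],q[1],plane(c,q[0],z)-[e[0],e[1],0],circ(pl(c,k,z)))
E
python3 hole.py 0.0477 w11
```

```text
[ 0.47   -0.2645  0.1468] [281.8419 297.7004]
(263, 278, 44, 37) 1227.5 (284.35394287109375, 296.1904296875) (36.67724609375, 42.71845626831055) [ 0.0004 -0.0013  0.1945] (array([ 0.4703, -0.2657]), np.float64(0.009236199004461121), np.float64(0.0002067073742793124))
```

To row units: -0.0366 m / 0.5 = -0.0732, -0.008 m / 0.5 = -0.016.

Request:
{"name": "step_hand", "arguments": {
  "ticks": [
    {"trans": [-0.016,-0.0732,0],"jaw": 0},
    {"trans": [-0.016,-0.0732,0],"jaw": 0},
    {"trans": [-0.016,-0.0732,0],"jaw": 0},
    {"trans": [-0.016,-0.0732,0],"jaw": 0},
    {"trans": [-0.016,-0.0732,0],"jaw": 0},
    {"trans": [-0.016,-0.0732,0],"jaw": 0},
    {"trans": [-0.016,-0.0732,0],"jaw": 0},
    {"trans": [-0.016,-0.0732,0],"jaw": 0},
    {"jaw": 0},
    {"jaw": 0},
    {"jaw": 0},
    {"jaw": 0}
  ]
}}

```text
time: 21.15
eef_pos: [0.4902, 0.0332, 0.1481]
eef_rot: [3.11, -0.44, -0.001]
wrist_force: [0.6, 0.0, -2.9]
gripper_width: 0.528
gripper_force: 72.4
```

```bash
python3 hole.py 0.0477 w12
```

```text
[0.4902 0.0332 0.1482] [281.758  297.7684]
(263, 278, 44, 37) 1216.5 (284.3215637207031, 296.292236328125) (36.482200622558594, 42.621524810791016) [ 0.0004 -0.0013  0.1959] (array([0.4905, 0.032 ]), np.float64(0.009192464686624718), np.float64(0.00021680051330471295))
```

To row units: 0.01 m / 0.5 = 0.02, -0.001 m / 0.5 = -0.002.

Request:
{"name": "step_hand", "arguments": {
  "ticks": [
    {"trans": [-0.002,-0.002,0],"jaw": 0},
    {"trans": [0,0,0.02],"jaw": 0},
    {"trans": [0,0,0.02],"jaw": 0},
    {"trans": [0,0,0.02],"jaw": 0},
    {"trans": [0,0,0.02],"jaw": 0},
    {"trans": [0,0,0.01],"jaw": 0},
    {"jaw": 0},
    {"jaw": 0}
  ]
}}

```text
time: 22.0
eef_pos: [0.49, 0.0355, 0.1035]
eef_rot: [3.111, -0.438, 0.0]
wrist_force: [1.3, 0.1, -1.8]
gripper_width: 0.531
gripper_force: 72.3
```

```bash
python3 hole.py 0.0477 w13
```

```text
[0.4902 0.0355 0.1038] [281.5861 297.7602]
(263, 287, 44, 28) 888.0 (284.4125061035156, 299.916748046875) (27.845888137817383, 46.41130447387695) [-0.0014 -0.0009  0.1515] (array([0.4905, 0.0342]), np.float64(0.00918022940511698), np.float64(0.0013943341724734558))
```

To row units: 0.008 m / 0.5 = 0.016, 0.001 m / 0.5 = 0.002.

Request:
{"name": "step_hand", "arguments": {
  "ticks": [
    {"trans": [0,0.002,0.016],"jaw": 0},
    {"trans": [0,0,0.016],"jaw": 0},
    {"trans": [0,0,0.012],"jaw": 0},
    {"trans": [0,0,0.006],"jaw": 0},
    {"trans": [0,0,0.004],"jaw": 0},
    {"jaw": 0},
    {"jaw": 0}
  ]
}}

```text
time: 22.75
eef_pos: [0.4897, 0.0345, 0.0766]
eef_rot: [-3.111, 0.438, -0.001]
wrist_force: [-0.1, -0.2, -1.5]
gripper_width: 0.528
gripper_force: 72.4
```

Request:
{"name": "step_hand", "arguments": {
  "ticks": [
    {"trans": [0,0,0.002],"jaw": 0},
    {"trans": [0,0,0.002],"jaw": 0},
    {"jaw": 0},
    {"jaw": 0}
  ]
}}

```text
time: 23.15
eef_pos: [0.4895, 0.0344, 0.0745]
eef_rot: [-3.111, 0.438, -0.0]
wrist_force: [-0.1, 0.6, -2.2]
gripper_width: 0.53
gripper_force: 72.4
```

To row units: 0.001 m / 0.5 = 0.002.

Request:
{"name": "step_hand", "arguments": {
  "ticks": [
    {"trans": [0,0,0.002],"jaw": 0},
    {"jaw": 0},
    {"jaw": 0}
  ]
}}

```text
time: 23.45
eef_pos: [0.4899, 0.0344, 0.0743]
eef_rot: [-3.111, 0.437, -0.002]
wrist_force: [-3.5, 0.1, 5.1]
gripper_width: 0.536
gripper_force: 73.1
```

Request:
{"name": "step_hand", "arguments": {
  "ticks": [
    {"trans": [0,0,0.002],"jaw": 0},
    {"jaw": 0},
    {"jaw": 0}
  ]
}}

```text
time: 23.75
eef_pos: [0.4904, 0.0343, 0.0743]
eef_rot: [3.111, -0.437, 0.003]
wrist_force: [-3.2, -0.5, 11.8]
gripper_width: 0.532
gripper_force: 73.7
```

Tray seated at eef z 0.0743 as expected. Release, rise and look at the finial.

To row units: -0.04 m / 0.5 = -0.08, -0.03 m / 0.5 = -0.06.

Request:
{"name": "step_hand", "arguments": {
  "ticks": [
    {"trans": [0,0,-0.003],"jaw": 0.5},
    {"jaw": 0.75},
    {"jaw": 0.75},
    {"jaw": 0.75},
    {"jaw": 0.75},
    {"trans": [0,0,-0.02],"jaw": 0.75},
    {"trans": [0,0,-0.06],"jaw": 0.75},
    {"trans": [0,0,-0.08],"jaw": 0.8},
    {"trans": [0,0,-0.08],"jaw": 1},
    {"trans": [0,0,-0.03],"jaw": 1},
    {"jaw": 1}
  ]
}}

```text
time: 24.85
eef_pos: [0.4913, 0.0349, 0.2128]
eef_rot: [-3.108, 0.437, -0.011]
wrist_force: [0.1, 0.4, -1.2]
gripper_width: 0.997
gripper_force: 0.0
```

Request:
{"name": "step_hand", "arguments": {
  "ticks": [
    {"trans": [0.031,-0.072,0],"jaw": 1},
    {"trans": [0.031,-0.072,0],"jaw": 1},
    {"trans": [0.031,-0.074,0],"jaw": 1},
    {"jaw": 1},
    {"jaw": 1},
    {"jaw": 1}
  ]
}}

```text
time: 25.45
eef_pos: [0.5633, 0.1256, 0.2083]
eef_rot: [3.11, -0.438, -0.003]
wrist_force: [0.4, -0.1, -0.9]
gripper_width: 1.002
gripper_force: 0.0
```

```bash
python3 - <<'E'
from h import *
np.set_printoptions(precision=4,suppress=True)
im,c=grab("wrist","w14");s=bot.get_state();print(s["eef_pos"],c["origin"],c["orientation"])
print(proj(c,[[.6446,.103,.062],[.6446,.103,.026]]))
for k in wood(im):
    if cv2.contourArea(k)<300: continue
    print(cv2.boundingRect(k),cv2.contourArea(k),np.array(cv2.fitEllipse(k)[0]))
    for z in (.026,.062,.116):print("   ",z,*circ(pl(c,k,z)))
# stem top edges: V channel around
x,y=proj(c,[[.6446,.103,.05]])[0].astype(int)
print(x,y);print(cv2.cvtColor(im,cv2.COLOR_BGR2HSV)[y-45:y+46:5,x-45:x+46:5,2])
# stand check, static
for n in("scene","side"):
    im,c=grab(n,"f14"+n); p=proj(c,[[.4896,.0345,.138]])[0];print(n,p)
    k=max([k for k in wood(im) if cv2.pointPolygonTest(k,tuple(map(float,proj(c,[[.46,.0345+.04,.116]])[0])),False)>=0],key=cv2.contourArea)
    P=pl(c,k,.116);d=np.array([.4896,.0345])-c["origin"][:2];d/=np.linalg.norm(d);print(circ(P[(P[:,:2]-[.4896,.0345])@d>-.005]))
E
```

```text
[0.5635 0.1255 0.2087] [0.6415 0.1021 0.3831] [ 1.7572 -2.3361 -0.3797]
[[282.1928  96.3792]
 [282.3877  96.7033]]
(309, 145, 183, 179) 22650.5 [396.9488 230.4715]
    0.026 [0.462  0.0172] 0.10138314923241548 0.01296550897537582
    0.062 [0.4801 0.0257] 0.09119210369177334 0.011655168240642354
    0.116 [0.5071 0.0387] 0.07598599294863252 0.009681507463212351
(399, 245, 25, 26) 398.5 [411.3776 257.617 ]
    0.026 [0.4318 0.0088] 0.015173934407261624 0.00214098639736804
    0.062 [0.4537 0.0178] 0.013061304534685795 0.0018589374645245236
    0.116 [0.4852 0.032 ] 0.010830877866904752 0.0015449291984080504
(259, 69, 53, 56) 2210.5 [285.1347  96.6886]
    0.026 [0.6433 0.1005] 0.026020876201631363 0.00029745357692962033
    0.062 [0.6431 0.1007] 0.023395972653263864 0.00026745073145976897
   
[... 1152 characters left out ...]
  44  42  44  35  33  37  38  38 107 105 111 116
  121]
 [120 119 122 122 119 114 115  87  45  38  32  36  45 112 113 117 116 117
  112]
 [117 116 116 117 113 113 108 106 106 108 110 115 119 118 115 110 111 113
  115]
 [114 113 109 103 103 104 105 113 115 117 113 111 113 112 112 117 115 122
  122]
 [100 100 104 109 112 116 112 117 109 112 110 116 116 121 116 118 119 119
  117]
 [106 112 112 110 111 113 109 115 115 115 115 118 116 117 119 116 119 118
  113]]
scene [280.3982 181.624 ]
(array([0.4892, 0.0366]), np.float64(0.07071374177620203), np.float64(0.0013382928152614352))
side [253.2924 208.2265]
(array([0.4878, 0.0312]), np.float64(0.07253395642389765), np.float64(0.0009744164182752237))
```

Finial at about (0.644, 0.102); the tray's rim is centred on the stand. Grip the stem.

To row units: 0.04 m / 0.5 = 0.08, 0.03 m / 0.5 = 0.06.

Request:
{"name": "step_hand", "arguments": {
  "ticks": [
    {"trans": [0.06,0,0],"jaw": 0.7},
    {"trans": [0.06,0,0],"jaw": 0.7},
    {"trans": [0.048,0,0.06],"jaw": 0.7},
    {"trans": [0,0,0.08],"jaw": 0.7},
    {"trans": [0,0,0.08],"jaw": 0.7},
    {"trans": [0,0,0.08],"jaw": 0.7},
    {"trans": [0,0,0.06],"jaw": 0.7},
    {"trans": [0,0,0.034],"jaw": 0.7},
    {"trans": [0,0,0.02],"jaw": 0.7},
    {"jaw": 0.6},
    {"jaw": 0.6}
  ],
  "force": 40
}}

```text
time: 26.7
eef_pos: [0.6458, 0.1032, 0.0032]
eef_rot: [-3.11, 0.438, -0.003]
wrist_force: [0.8, 0.2, 0.2]
gripper_width: 0.606
gripper_force: 0.0
```

Request:
{"name": "step_hand", "arguments": {
  "ticks": [
    {"jaw": 0.3},
    {"jaw": 0},
    {"jaw": 0},
    {"jaw": 0},
    {"jaw": 0},
    {"jaw": 0},
    {"jaw": 0}
  ]
}}

```text
time: 27.4
eef_pos: [0.6462, 0.1035, 0.0038]
eef_rot: [-3.11, 0.437, -0.004]
wrist_force: [-0.5, -0.7, 5.8]
gripper_width: 0.339
gripper_force: 39.8
```

To row units: -0.04 m / 0.5 = -0.08, -0.035 m / 0.5 = -0.07.

Request:
{"name": "step_hand", "arguments": {
  "ticks": [
    {"trans": [0,0,-0.02],"jaw": 0},
    {"trans": [0,0,-0.05],"jaw": 0},
    {"trans": [0,0,-0.07],"jaw": 0},
    {"trans": [0,0,-0.08],"jaw": 0},
    {"trans": [0,0,-0.07],"jaw": 0},
    {"trans": [0,0,-0.04],"jaw": 0},
    {"jaw": 0},
    {"jaw": 0}
  ]
}}

```text
time: 28.2
eef_pos: [0.6443, 0.1032, 0.1666]
eef_rot: [-3.11, 0.439, 0.002]
wrist_force: [0.7, 0.6, -1.9]
gripper_width: 0.336
gripper_force: 39.5
```

Request:
{"name": "step_hand", "arguments": {
  "ticks": [
    {"trans": [-0.052,0.044,0],"jaw": 0},
    {"trans": [-0.052,0.044,0],"jaw": 0},
    {"trans": [-0.052,0.044,0],"jaw": 0},
    {"trans": [-0.052,0.044,0],"jaw": 0},
    {"trans": [-0.052,0.044,0],"jaw": 0},
    {"jaw": 0},
    {"jaw": 0},
    {"jaw": 0}
  ]
}}

```text
time: 29.0
eef_pos: [0.49, 0.0335, 0.1662]
eef_rot: [3.11, -0.438, -0.002]
wrist_force: [0.1, 0.1, -0.6]
gripper_width: 0.334
gripper_force: 39.6
```

```bash
python3 - <<'E'
from h import *
s=bot.get_state();e=s["eef_pos"];zb=e[2]-.0038;print(e,zb)
for n in ("scene","side"):
    im,c=grab(n,"g"+n); hs=cv2.cvtColor(im,cv2.COLOR_BGR2HSV)
    a=proj(c,[[.4896,.0344,zb+.026],[.4896,.0344,zb],[.4896,.0344,.138]]);print(n,a.round(1).tolist(),"offset px/m:",(proj(c,[[.4906,.0344,zb]])-a[1:2]).round(2),(proj(c,[[.4896,.0354,zb]])-a[1:2]).round(2))
    for y in range(int(a[0,1])-4,int(a[2,1])+8):
        x0=int(a[1,0])-26;r=hs[y,x0:x0+53].astype(int)
        d=np.flatnonzero(((r[:,0]<20)|(r[:,0]>170))&(r[:,1]>90)&(r[:,2]<70));g=np.flatnonzero((r[:,1]<70)&(abs(np.arange(53)-26)<7))
        print(y,(int(d.min()+x0),int(d.max()+x0)) if len(d) else "-",(int(g.min()+x0),int(g.max()+x0)) if len(g) else "-")
E
```

```text
[0.49003776 0.03352239 0.16624737] 0.16244736632826
scene [[280.3, 170.4], [280.4, 176.3], [280.4, 181.6]] offset px/m: [[0.04 0.33]] [[ 0.39 -0.04]]
166 (270, 285) (274, 286)
167 (270, 292) (274, 286)
168 (275, 292) (274, 286)
169 (275, 291) (274, 286)
170 (274, 290) (286, 286)
171 (275, 285) (286, 286)
172 (276, 286) -
173 (277, 285) -
174 (272, 282) -
175 (271, 290) -
176 (272, 290) -
177 (272, 290) -
178 (272, 290) -
179 (273, 289) -
180 (273, 289) -
181 (274, 288) -
182 (276, 286) -
183 (277, 285) -
184 (284, 284) (280, 283)
185 - (279, 283)
186 - (279, 283)
187 - (280, 282)
188 - -
side [[253.2, 188.6], [253.3, 198.8], [253.3, 208.2]] offset px/m: [[ 0.4  -0.09]] [[-0.19 -0.18]]
184 (248, 249) (250, 259)
185 (248, 249) (250, 259)
186 (247, 249) (250, 259)
187 (247, 250) (251, 259)
188 (247, 250) (252, 258)
189 (249, 258) -
190 (251, 255) -
191 - -
192 (243, 263) -
193 (243, 263) -
194 (243, 263) -
195 (243, 263) -
196 (243, 263) -
197 (243, 263) -
198 (243, 263) -
199 (243, 263) -
200 (244, 262) -
201 (246, 260) -
202 (248, 258) -
203 (252, 254) -
204 - -
205 - -
206 - -
207 - -
208 - (253, 254)
209 - (253, 255)
210 - (252, 255)
211 - (252, 255)
212 - (251, 256)
213 - (251, 256)
214 - (251, 256)
215 - (252, 255)
```

Collar centre lies within 1 mm of the rod in both views; nudge +1 mm and lower.

To row units: 0.008 m / 0.5 = 0.016, 0.001 m / 0.5 = 0.002.

Request:
{"name": "step_hand", "arguments": {
  "ticks": [
    {"trans": [0.002,0,0],"jaw": 0},
    {"trans": [0,0,0.016],"jaw": 0},
    {"trans": [0,0,0.016],"jaw": 0},
    {"trans": [0,0,0.016],"jaw": 0},
    {"trans": [0,0,0.012],"jaw": 0},
    {"jaw": 0},
    {"jaw": 0}
  ]
}}

```text
time: 29.8
eef_pos: [0.4908, 0.033, 0.1369]
eef_rot: [3.111, -0.438, -0.0]
wrist_force: [-0.2, -0.1, -0.9]
gripper_width: 0.337
gripper_force: 39.6
```

Request:
{"name": "step_hand", "arguments": {
  "ticks": [
    {"trans": [0,0,0.008],"jaw": 0},
    {"trans": [0,0,0.006],"jaw": 0},
    {"trans": [0,0,0.004],"jaw": 0},
    {"jaw": 0},
    {"jaw": 0}
  ]
}}

```text
time: 30.3
eef_pos: [0.4907, 0.033, 0.128]
eef_rot: [3.111, -0.438, 0.0]
wrist_force: [0.7, -0.6, -1.1]
gripper_width: 0.336
gripper_force: 39.6
```

To row units: 0.001 m / 0.5 = 0.002.

Request:
{"name": "step_hand", "arguments": {
  "ticks": [
    {"trans": [0,0,0.002],"jaw": 0},
    {"trans": [0,0,0.002],"jaw": 0},
    {"jaw": 0},
    {"jaw": 0}
  ]
}}

```text
time: 30.7
eef_pos: [0.4907, 0.0331, 0.126]
eef_rot: [3.111, -0.438, -0.0]
wrist_force: [0.3, -0.3, -1.6]
gripper_width: 0.333
gripper_force: 39.6
```

Request:
{"name": "step_hand", "arguments": {
  "ticks": [
    {"trans": [0,0,0.002],"jaw": 0},
    {"jaw": 0},
    {"jaw": 0}
  ]
}}

```text
time: 31.0
eef_pos: [0.4911, 0.0331, 0.1258]
eef_rot: [-3.111, 0.438, -0.002]
wrist_force: [-1.3, 0.3, 6.1]
gripper_width: 0.338
gripper_force: 39.9
```

Request:
{"name": "step_hand", "arguments": {
  "ticks": [
    {"trans": [0,0,0.002],"jaw": 0},
    {"jaw": 0},
    {"jaw": 0}
  ]
}}

```text
time: 31.3
eef_pos: [0.4917, 0.033, 0.1258]
eef_rot: [-3.111, 0.437, -0.004]
wrist_force: [-2.2, -1.2, 8.8]
gripper_width: 0.338
gripper_force: 40.5
```

Seated at 0.1258, exactly as predicted. Release, rise clear and check the stack.

To row units: -0.04 m / 0.5 = -0.08, -0.03 m / 0.5 = -0.06.

Request:
{"name": "step_hand", "arguments": {
  "ticks": [
    {"trans": [0,0,-0.003],"jaw": 0.3},
    {"jaw": 0.7},
    {"jaw": 0.7},
    {"jaw": 0.7},
    {"jaw": 0.7},
    {"trans": [0,0,-0.02],"jaw": 0.7},
    {"trans": [0,0,-0.06],"jaw": 0.7},
    {"trans": [0,0,-0.08],"jaw": 0.7},
    {"trans": [0,0,-0.08],"jaw": 0.7},
    {"trans": [0,0,-0.06],"jaw": 0.7},
    {"jaw": 0.7},
    {"jaw": 0.7}
  ]
}}

```text
time: 32.5
eef_pos: [0.4907, 0.0332, 0.2765]
eef_rot: [-3.109, 0.438, -0.002]
wrist_force: [0.5, -0.2, -0.4]
gripper_width: 0.7
gripper_force: 0.0
```

```bash
python3 - <<'E'
from h import *
for n in ("scene","side"):
    im,c=grab(n,"e"+n); hs=cv2.cvtColor(im,cv2.COLOR_BGR2HSV)
    a=proj(c,[[.4896,.0344,z] for z in (.184,.148,.122,.1,.02)]);print(n,a.round(1).tolist())
    x0=int(a[2,0])-20
    for y in range(int(a[0,1])-6,int(a[4,1])+6,2):
        r=hs[y,x0:x0+41].astype(int);d=np.flatnonzero(((r[:,0]<20)|(r[:,0]>170))&(r[:,1]>90)&(r[:,2]<62))
        print(y,(int(d.min()+x0),int(d.max()+x0)) if len(d) else "-",end="; ")
    print()
E
```

```text
scene [[280.4, 171.4], [280.4, 179.5], [280.4, 185.0], [280.4, 189.6], [280.4, 205.0]]
165 -; 167 -; 169 -; 171 -; 173 -; 175 (275, 286); 177 (275, 286); 179 (276, 286); 181 (276, 285); 183 (279, 282); 185 (272, 290); 187 (273, 289); 189 (274, 289); 191 (275, 287); 193 (280, 281); 195 -; 197 -; 199 -; 201 -; 203 -; 205 -; 207 -; 209 -; 
side [[253.2, 190.3], [253.3, 204.4], [253.3, 214.3], [253.4, 222.6], [253.5, 251.4]]
184 -; 186 -; 188 -; 190 -; 192 -; 194 (249, 258); 196 (249, 258); 198 (249, 258); 200 (248, 258); 202 (248, 259); 204 (248, 258); 206 (254, 254); 208 -; 210 (243, 263); 212 (243, 263); 214 (244, 263); 216 (245, 262); 218 (248, 256); 220 -; 222 -; 224 -; 226 -; 228 -; 230 -; 232 -; 234 -; 236 -; 238 -; 240 (246, 261); 242 (246, 261); 244 (246, 261); 246 (246, 261); 248 (246, 261); 250 (246, 261); 252 (247, 260); 254 -; 256 -;
```

The finial is upright and centred (281 against the rod's 281 in the scene view, 253 against 253.5 in the side view), with its height as expected.

```bash
python3 -c "
from plant import bot, imaging, ticket
print(ticket.hand_in())"
```

```text
the job is handed in; nothing more can be done
None
```

The stand is assembled and handed in at about 32.6 s: sleeve, tray and finial were lowered on in order, each released at its expected seated height; the robot gave no verdict, and I didn't re-check the bowl, tumbler and plant afterwards.

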